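# Set the stop of the lid-height gate to the setting block

### The arm

A 6-joint arm with a two-finger parallel gripper is mounted at the origin on the work surface. World frame = base frame: x ahead of the robot, y to its left, z up, the work surface at z = 0. Lengths are in mm, angles in rad, forces in N, time in s.
With the tool pointing down it reaches from about 300 to 775 mm from the base axis. Payload 14.6 kg.
Tool frame: the origin (TCP) lies at the very end of the fingers, on their centre line; the grasp point (between the pads) lies 19 mm behind it; z points along the fingers, y is the line along which they close (so a half turn about z gives the same grasp; the last joint's range is limited). The gripper opens to 94 mm and grips with 3 to 60 N. Pads are 16 mm wide; open, the fingers measure 119 mm over their backs; the gripper's body (75 mm by 177 mm) begins 78 mm behind the grasp point.
Start: joints at [1.25, 0.3, 1.521, -0, 1.321, -0.067], TCP at [138.094, 532.371, 205.446] pointing down, gripper open.
Joint ranges: [-3.03, 3.03], [-0.79, 2.21], [0.23, 2.52], [-1.04, 4.18], [0, 3.07], [-2.55, 2.55]. Speed limits (rad/s): [2.22, 2.22, 2.57, 3.14, 3.14, 3.14].

### API

Orientations are given as [roll, pitch, yaw] about the fixed x, y, z axes, in that order (R = Rz(yaw) Ry(pitch) Rx(roll)).
In Python, from cell import manip gives the robot as it stands.
- The arm moves only by the tool servo_tool, never from a script. Its argument "motion" is a list that holds one entry, the list of rows, each a list of 7 numbers: the shift along the world's x, y, z as a fraction of full scale, then the turn, a rotation vector about the world's x, y, z as a fraction of full scale, then the closure, from 0 (fully open) to 1 (shut). In form: [[[x, y, z, rx, ry, rz, gripper], ...]]. A call has 1 to 10 rows; each row is the pose to reach, as a shift and turn from the pose commanded when the call began, turning the shorter way round; what a row does not reach only later rows make up. Full scale, the value 1, is 0.5 m for a shift and pi rad for a turn. A row lasts 1/10 s, in which the tool goes at most 50 mm and 8.59 degrees, less where a joint would pass 70% of its speed; a pose out of reach is approached as far as the arm can. A call with a number of a shift or a turn outside -1 to 1 is refused whole. A call with a gripper value outside its range is refused whole. The fingers move at their own pace and stop on an object; "newtons" is the grip in N (left out, the last holds). Time passes only in rows, so rows that repeat a pose let the fingers close. It gives the time, the measured TCP pose, the force, the opening and the grip force at its end, in the units of the state.
- manip.read_state(): the state, without advancing time (a new reading comes with each control period).
- manip.camera(name): name is "scene" or "top" or "wrist"; returns a dict with "frame" (400x640x3 uint8, red, green, blue), "range_z" (400x640 float32, mm along the optical axis (not along the pixel's ray), 0 where there is no reading), "vfov" (degrees; the focal length in pixels is half the picture's height over the tangent of half this angle, whatever the lens; pixels are square), "cx", "cy" (the principal point, pixels), "k1" (the pictures are not rectified: a ray, as slopes to the right and down, at radius r is drawn at 1 + k1 r^2 times it, then the intrinsics apply), "cam_to_world" (4x4, takes a point from camera to world coordinates). Camera axes: x right, y down, z forward; pixel columns grow to the right and rows downward; lengths in mm; the calibration is good to about 2 mm. A picture is of the moment at which its call begins.
- manip.sign_off(): hands the job in; it is judged then, once.
The state is a dict: "clock": time; "joints": joint angles; "qd": joint speeds; "effort": joint torques, N m; "eef_pos": TCP position; "eef_rot": TCP orientation; "wrist_force": force on the tool from outside, world axes, zero at the start; "moment": the same for the moment, N m; "finger_gap": finger opening in mm; "finger_force": force on a finger pad.
Only numpy, scipy, OpenCV 4.12 (cv2) and the standard library are available. Lean on these libraries where they do the work, as an engineer would, in place of code of your own. Each camera call takes 0.05 s, during which the arm holds its last target. There are 200 camera calls.

### The job

Set the stop of the lid-height gate for this size of jar: slide the setting block in along the plate until the stop screw stands over it, well in from its end, fit the socket driver on the screw's head and turn the screw until the block just drags beneath its rubber foot: a light drag, not a clamp. Then draw the block slowly out through that drag, stand it flat on the bench clear of the gate, and leave the driver standing on the screw for the trial jars. Turn the screw only with the driver and leave the honey jars alone.

Things in the scene. Friction and masses are not known exactly. Their poses are not given: they have to be found in the camera images.
- gate: the lid-height gate, fixed to the bench: steel plate 150 x 300 x 10 mm (jars travel along its y); column 122 mm tall, 80 mm to +x of the screw, with an arm 32 mm wide over the plate (underside 100, top 122 mm above the bench) that carries the upright stop screw; a guide strip, top 22 mm above the bench, 46 mm to +x of the screw's axis. Origin: underside of the plate below the screw; z up
- plate_mid (a point): top face of the plate straight below the screw (10 mm above the bench)
- stop_screw: the stop screw in the gate's arm: square head 18 mm across flats (square to its own x, y), 19 mm high, top 6 mm tapered to 13; below, a worn rubber foot (stop_pad_c0), 24 mm across, 8 mm thick, whose underside lies within 1 mm of the origin, giving 1 mm under 10 N. 8 mm a turn, clockwise from above lowers; stiff (0.06 N m), stays as left. Origin 73 mm below the head's top, z up
- stop_head (a point): centre of the top of the screw's square head, 73 mm above the screw's origin; it starts with that origin some 2.6 to 4.6 mm higher than the top of the block on the plate will be. Fully on the head, the driver's mouth is 22 mm lower than this point
- block: the setting block, white acetal, 150 (x) x 40 (y) x 70 (z) mm, 0.5 to 0.71 kg, as tall as a jar with its lid on; stands loose on the bench. Sliding free on the plate it takes 1.5 to 5 N; pulled from beneath the foot it takes some 1.2 N more for each newton of the foot's pressure. Origin: centre of its underside; z up
- driver: the driver, standing in its cup: 139 mm tall, 0.24 kg; at the bottom a square socket 28.5 mm outside, 20.5 mm inside (square to its own x and y), 22 mm deep; then a shank and a round fluted black handle 33 mm across, from 55 to 139 mm above the mouth. Let go, it stays standing on the screw's head. Origin: centre of the socket's mouth; z up
- driver_seat (a point): the flat end inside the driver's socket, on its axis 22 mm above the mouth; it rests on the top of the screw's head when the driver is fully on
- cup: the driver's steel cup, fixed to the bench: 54 mm inside, rim 36 mm high, floor 5 mm above the bench, round flange of 86 mm diameter at its foot. Origin: centre of its underside
- jar1: a filled honey jar with black lid, 70 mm in diameter and tall, loose; leave it alone. Origin: centre of its underside
- jar2: a filled honey jar with black lid, 70 mm in diameter and tall, loose; leave it alone. Origin: centre of its underside
- jar3: a filled honey jar with black lid, 70 mm in diameter and tall, loose; leave it alone. Origin: centre of its underside
Mind the look-alikes: they are no part of the job. Leave any red look-alike of the driver alone.

How it is judged:
By the outcome, as a careful person would: the job done as asked, in the order asked, and still so for the second after the job is handed in, with the robot touching nothing.
It also fails if it takes over 72 s, if anything falls off the work surface, if the arm or the gripper's body presses on something with over 40 N, if the wrist force passes 120 N, or if a joint passes its speed limit or range.

## Working session

There is one attempt and no reset: what is moved stays moved. The work goes in short steps, Python scripts to look and compute and a tool call to move; the robot and the scene stay as the last step left them, time stands still between calls to the robot, and variables do not carry over. Pictures are saved under pics/ and viewed, at most 10 in all, crops included, and the job is handed in when it is done.

Besides the shell and the picture viewer there is one more tool, called after "Request:" by a JSON object that holds its "method" and its "body". servo_tool: Moves the arm, as the interface text tells. Its arguments: {"type":"object","properties":{"motion":{"type":"array"},"newtons":{"type":"number"}},"required":["motion"]}

```bash
mkdir -p pics; ls
cat > h.py <<'E'
import numpy as np, cv2, sys
from cell import manip
def cam(n):
    c=manip.camera(n); np.savez('pics/'+n+'.npz',**{k:np.array(v) for k,v in c.items()}); return c
def pts(c):
    """world xyz for each pixel"""
    h,w=c['range_z'].shape; f=h/2/np.tan(np.radians(float(c['vfov']))/2)
    u,v=np.meshgrid(np.arange(w),np.arange(h)); xd=(u-float(c['cx']))/f; yd=(v-float(c['cy']))/f
    x,y=xd.copy(),yd.copy()
    for _ in range(20):
        s=1+float(c['k1'])*(x*x+y*y); x,y=xd/s,yd/s
    z=c['range_z']; P=np.stack([x*z,y*z,z,np.ones_like(z)],-1)@np.array(c['cam_to_world']).T
    return P[...,:3]
def save(c,name,box=None,k=1):
    im=c['frame'][...,::-1]
    if box: im=im[box[1]:box[3],box[0]:box[2]]
    cv2.imwrite('pics/'+name,cv2.resize(im,None,fx=k,fy=k,interpolation=cv2.INTER_CUBIC))
E
python3 - <<'E'
from h import *
for n in('top','scene'):
    c=cam(n); save(c,n+'1.png'); print(n,c['vfov'],c['k1'],np.round(c['cam_to_world'],3).tolist())
print(manip.read_state())
E
```

```text
pics
top 53.461216724522295 0.007309226907832887 [[0.026, -0.985, 0.17, 426.515], [-1.0, -0.025, 0.008, 49.154], [-0.003, -0.17, -0.985, 1226.059], [0.0, 0.0, 0.0, 1.0]]
scene 43.76007892121447 -0.06004587082404524 [[0.686, 0.526, -0.503, 1193.116], [0.727, -0.495, 0.475, -493.965], [0.001, -0.691, -0.722, 979.144], [0.0, 0.0, 0.0, 1.0]]
{'clock': 0.1, 'joints': array([ 1.25038744e+00,  3.00412582e-01,  1.52151653e+00, -8.09387626e-06,
        1.32072647e+00, -6.66462873e-02]), 'qd': array([-0.00023168, -0.00091817, -0.00189746,  0.00045452, -0.00111972,
       -0.00068665]), 'effort': array([ 5.89793326e-04, -5.32646012e+01, -3.53285801e+01,  7.09031546e-02,
        2.35365290e-02, -6.28556654e-05]), 'eef_pos': array([138.02934098, 532.14787172, 204.94574101]), 'eef_rot': array([-3.14053156e+00, -6.29654975e-05,  2.88783203e+00]), 'wrist_force': array([-0.23699963,  0.85967131, -0.51466888]), 'moment': array([-0.02958004, -0.01220201, -0.02510057]), 'finger_force': 0.0, 'finger_gap': 93.67496602395231}
```

View pics/top1.png

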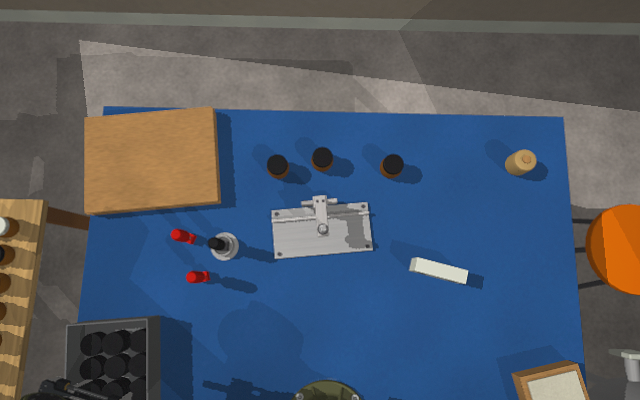

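View pics/scene1.png

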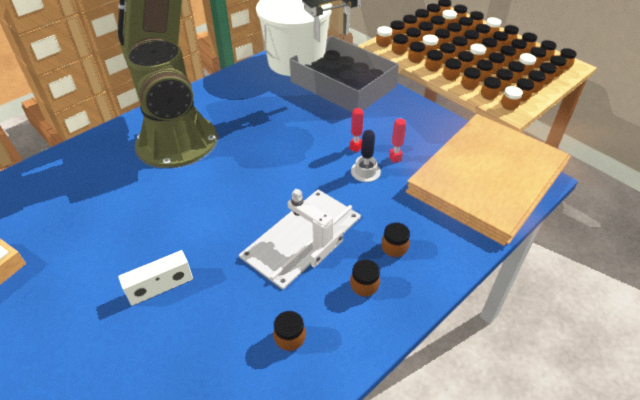

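Top view: gate plate spans about (272–373, 203–258) with the screw head at (322,229). The block is at (439,271), the black driver in its cup at (220,244), and the jars near x=+ (277,165), (322,157) and (392,164). The red look-alikes are at (182,236) and (197,277). Next I'll measure from the depth data.

Run:
```python
from h import *
for n in('top','scene'):
    c=dict(np.load(f'pics/{n}.npz')); P=pts(c); F=c['frame'].astype(int)
    x,y,z=P[...,0],P[...,1],P[...,2]
    mx=F.max(-1);mn=F.min(-1)
    def rep(name,m):
        m=m.astype(np.uint8); k,l,s,ce=cv2.connectedComponentsWithStats(m)
        for i in range(1,k):
            if s[i,4]<12: continue
            q=P[l==i]; r=cv2.minAreaRect(q[:,:2].astype(np.float32))
            print(n,name,s[i,4],'px',np.round(ce[i]),'med',np.round(np.median(q,0),1),'rect',np.round(r[0],1),np.round(r[1],1),round(r[2],1),'z',np.round(np.percentile(q[:,2],[5,95]),1))
    reg=(x>250)&(x<800)&(abs(y)<420)
    rep('blocktop',reg&(abs(z-70)<7)&(mn>120)&(y<-60))
    rep('plate',reg&(abs(z-10)<4)&(mx-mn<50)&(mn>80)&(y>-120)&(y<250))
    rep('hi>100',reg&(z>92)&(z<135)&(mn>60)&(y>-150)&(y<200))
    rep('head',reg&(z>138)&(z<175)&(abs(y-45)<80))
    rep('drv',reg&(z>60)&(mx<70)&(y>150))
    rep('drvtop',reg&(z>134)&(y>180))
    rep('cuprim',reg&(abs(z-36)<5)&(y>180)&(mx-mn<40))
    rep('jar',reg&(abs(z-70)<6)&(mx<70)&(x>560))
    rep('red',reg&(F[...,0]>150)&(mn<60)&(F[...,1]<60))
c=dict(np.load('pics/top.npz'));save(c,'c1.png',(170,185,390,305),3.6)
c=dict(np.load('pics/scene.npz'));save(c,'c2.png',(220,90,440,290),3)
```

```text
top blocktop 729 px [441. 270.] med [ 446.3 -318.9   70.1] rect [ 446.2 -318.6] [150.5  40.3] 76.1 z [66.6 73.7]
top plate 320 px [347. 208.] med [630.2 -55.4  10.2] rect [630.4 -52.6] [ 29.2 127. ] 6.7 z [ 6.9 12.9]
top plate 344 px [293. 212.] med [611.  115.1  10.8] rect [613.1 114.1] [ 32.1 133.8] 7.0 z [ 7.  13.4]
top plate 2889 px [321. 236.] med [538.5  28.3  10.3] rect [540.9  24.3] [113.8 297.5] 6.4 z [ 7.  13.4]
top hi>100 441 px [321. 212.] med [600.1  30.3 122.1] rect [589.4  28.7] [115.4  39.7] 6.6 z [116.6 128. ]
top head 54 px [323. 228.] med [550.2  24.3 154.4] rect [550.   24.3] [22.9 20.9] 83.6 z [139.3 159.8]
top drv 244 px [275. 164.] med [747.9 170.4  70.4] rect [748.7 172.8] [44.1 57.6] 87.9 z [66.9 74.3]
top drv 170 px [217. 243.] med [501.5 314.6 140.7] rect [502.8 319.9] [30.  30.7] 26.2 z [ 79.6 146.6]
top drvtop 24 px [180. 234.] med [525.4 416.7 137. ] rect [525.6 416. ] [ 7.2 24.6] 84.2 z [134.5 142.7]
top drvtop 112 px [214. 242.] med [503.9 319.8 142.9] rect [504.1 320.8] [30.2 30.7] 24.6 z [137.1 147.8]
top drvtop 98 px [192. 276.] med [411.2 375.  138
[... 2384 characters left out ...]
. 164.] med [508.7 316.7  34.5] rect [504.  320.3] [30.9 30. ] 0.7 z [31.5 40.5]
scene jar 377 px [397. 233.] med [751.9 161.2  71.2] rect [750.9 163.4] [55.4 57.6] 41.1 z [66.2 73.9]
scene jar 440 px [365. 270.] med [776.9  26.7  71.1] rect [776.8  28.3] [54.3 58.2] 22.1 z [67.8 74.1]
scene jar 599 px [288. 325.] med [ 762.5 -187.1   70.9] rect [ 761.9 -186.1] [55.8 58.6] 48.4 z [67.4 73.7]
scene red 210 px [356. 123.] med [419.9 365.4 105.7] rect [417. 368.] [29.3 18.1] 31.2 z [ 70.4 135.3]
scene red 88 px [355. 146.] med [419.2 365.7  18.3] rect [412.  372.5] [29.2 29.1] 22.9 z [ 6.7 30.1]
scene red 48 px [393. 157.] med [530.5 414.6  17.6] rect [526.4 412.8] [27.1 12.2] 3.1 z [ 7.5 29.9]
```

View pics/c1.png

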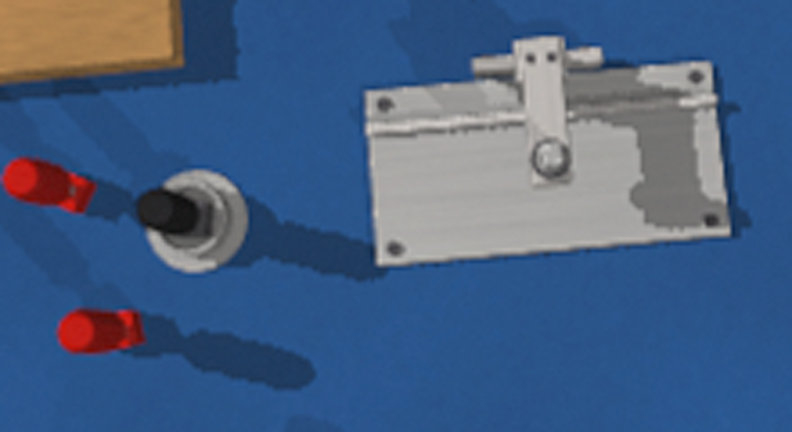

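View pics/c2.png

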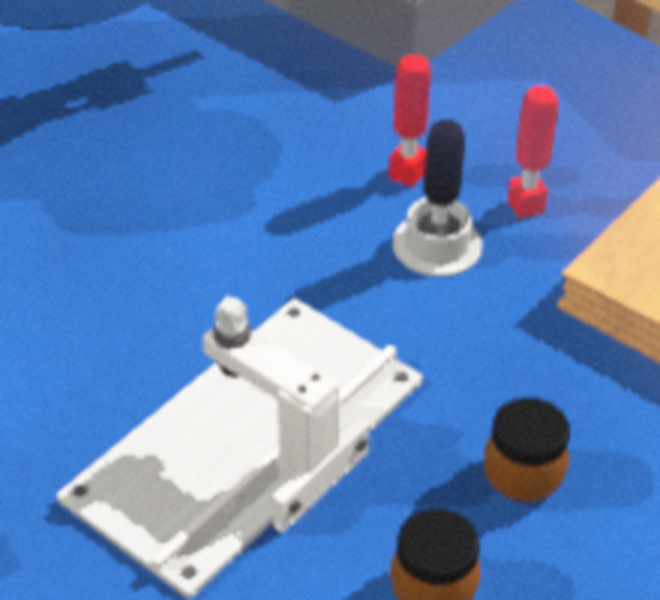

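Block centre is (446.7, -318.8) with its long axis at 76.2°. Gate yaw is about 6.5°, the screw is near (551, 23.5), and the driver is near (505, 320). I'll start moving and take a close look on the way with the wrist camera.

Request:
{"method": "servo_tool", "body": {"motion": [[[0.06,-0.066,0.02,0,0,-0.04,0],[0.124,-0.132,0.04,0,0,-0.08,0],[0.186,-0.198,0.06,0,0,-0.12,0],[0.248,-0.264,0.08,0,0,-0.16,0],[0.31,-0.33,0.1,0,0,-0.2,0],[0.372,-0.396,0.12,0,0,-0.24,0],[0.434,-0.462,0.14,0,0,-0.28,0],[0.496,-0.528,0.16,0,0,-0.32,0],[0.56,-0.594,0.18,0,0,-0.36,0],[0.624,-0.664,0.19,0,0,-0.383,0]]], "newtons": 40}}

```text
clock: 1.1
eef_pos: [451.2, 198.8, 301.2]
eef_rot: [3.141, -0.0, 1.68]
wrist_force: [-0.1, 0.8, 0.1]
finger_gap: 93.8
finger_force: 0.0
```

Run:
```python
from h import *
c=cam('wrist'); P=pts(c); save(c,'w1.png')
print(c['vfov'],np.round(c['cam_to_world'],3).tolist()); s=manip.read_state(); print(s['eef_pos'],s['eef_rot'],s['wrist_force'],s['joints'])
print(np.round(P[[0,0,399,399,200],[0,639,0,639,320]]))
```

```text
60.07621864898692 [[0.994, 0.103, 0.032, 442.257], [0.108, -0.954, -0.281, 280.244], [0.001, 0.283, -0.959, 479.642], [0.0, 0.0, 0.0, 1.0]]
[454.57938509 194.61476005 301.11501804] [3.14032640e+00 1.24932644e-03 1.67302873e+00] [ 2.65630821 -2.71317861 -0.45751922] [ 3.31252398e-01  1.16125804e-01  1.52172709e+00 -1.50765789e-03
  1.50279027e+00  2.29120941e-01]
[[ 23. 365.  -1.]
 [802. 438.  44.]
 [378. 209. 420.]
 [521. 225. 421.]
 [460. 143.  -2.]]
```

View pics/w1.png

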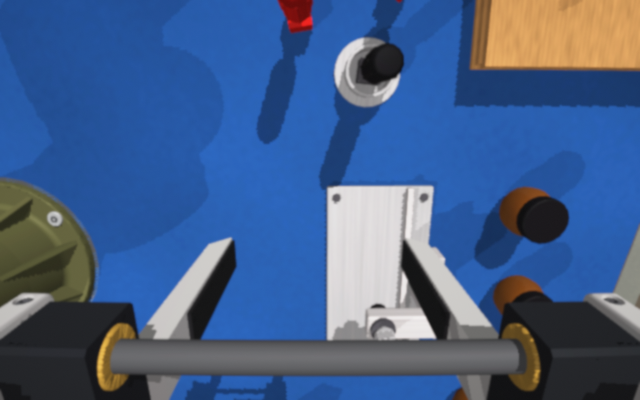

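The wrist camera shows the driver at (383,62) in its cup at (367,72), and the screw head at (383,328), partly hidden by the gripper. I'll stop above the screw for a close look while heading for the block.

Request:
{"method": "servo_tool", "body": {"motion": [[[0.03,-0.083,-0.013,0,0,0,0],[0.06,-0.166,-0.027,0,0,0,0],[0.09,-0.25,-0.04,0,0,0,0],[0.12,-0.333,-0.054,0,0,0,0],[0.14,-0.416,-0.07,0,0,0,0],[0.16,-0.5,-0.08,0,0,0,0],[0.16,-0.5,-0.08,0,0,0,0]]]}}

```text
clock: 1.85
eef_pos: [530.1, -53.5, 258.9]
eef_rot: [-3.139, -0.0, 1.68]
wrist_force: [-0.2, 0.4, -0.7]
finger_gap: 93.9
finger_force: 0.0
```

Run:
```python
from h import *
c0=dict(np.load('pics/wrist.npz'))
a=c0['frame'][20:120,310:430,::-1]
c=cam('wrist'); P=pts(c); np.savez('pics/wscrew.npz',**{k:np.array(v) for k,v in c.items()})
M=np.linalg.inv(c['cam_to_world']); f=200/np.tan(np.radians(c['vfov'])/2)
q=M@np.array([551,23.5,155,1]);u,v=(q[:2]/q[2]*f+[c['cx'],c['cy']]).astype(int);print(u,v)
b=c['frame'][v-50:v+50,u-60:u+60,::-1]
cv2.imwrite('pics/ab.png',cv2.resize(np.hstack([a,b]),None,fx=3.3,fy=3.3,interpolation=cv2.INTER_CUBIC))
m=(P[...,2]>148)&(P[...,2]<175)&(abs(P[...,0]-551)<25)&(abs(P[...,1]-23.5)<25)
Q=P[m];r=cv2.minAreaRect(Q[:,:2].astype(np.float32));print(len(Q),Q.mean(0),r,np.percentile(Q[:,2],[50,90]))
t=Q[Q[:,2]>np.percentile(Q[:,2],90)-4];print('top',t.mean(0),cv2.minAreaRect(t[:,:2].astype(np.float32)))
s=manip.read_state();print(s['eef_pos'],s['eef_rot'])
```

```text
355 110
527 [548.85245668  25.15992197 154.62174464] ((549.3509521484375, 25.07443618774414), (18.073841094970703, 18.075969696044922), 17.396709442138672) [155.58293265 157.04033759]
top [549.11636229  25.07169495 155.95800397] ((548.991943359375, 25.186437606811523), (15.764435768127441, 16.342443466186523), 15.82909107208252)
[529.98660546 -51.38971666 259.46987058] [-3.13986491e+00 -4.58502686e-04  1.68139933e+00]
```

View pics/ab.png

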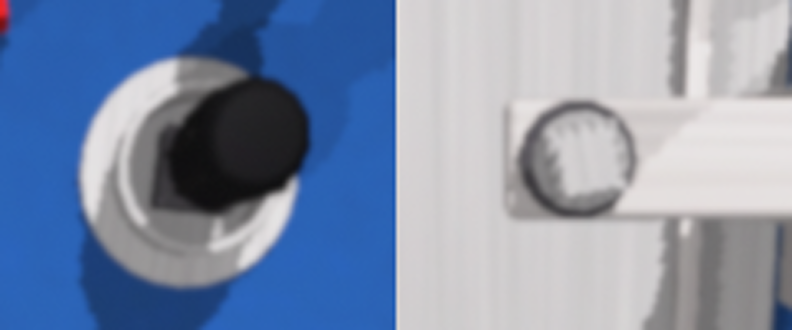

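Screw head is at (549.2, 25.1), top z about 156, and its square is turned about 17°. In the left half the driver socket looks roughly square to the world axes. Now I'll grasp the block.

Request:
{"method": "servo_tool", "body": {"motion": [[[-0.024,-0.077,-0.048,0,0,-0.016,0],[-0.048,-0.154,-0.097,0,0,-0.032,0],[-0.072,-0.231,-0.146,0,0,-0.048,0],[-0.096,-0.308,-0.194,0,0,-0.064,0],[-0.12,-0.385,-0.243,0,0,-0.08,0],[-0.144,-0.462,-0.292,0,0,-0.096,0],[-0.167,-0.538,-0.34,0,0,-0.113,0],[-0.167,-0.538,-0.4,0,0,-0.113,0],[-0.167,-0.538,-0.46,0,0,-0.113,0],[-0.167,-0.538,-0.46,0,0,-0.113,0]]]}}

```text
clock: 2.9
eef_pos: [445.4, -316.4, 27.3]
eef_rot: [-3.136, -0.003, 1.33]
wrist_force: [0.1, 0.8, 0.6]
finger_gap: 94.0
finger_force: 0.0
```

Request:
{"method": "servo_tool", "body": {"motion": [[[0,0,0,0,0,0,1],[0,0,0,0,0,0,1],[0,0,0,0,0,0,1],[0,0,0,0,0,0,1],[0,0,0,0,0,0,1]]], "newtons": 40}}

```text
clock: 3.4
eef_pos: [446.8, -318.7, 31.1]
eef_rot: [3.141, 0.0, 1.33]
wrist_force: [-0.6, -0.5, -0.8]
finger_gap: 57.5
finger_force: 0.0
```

Request:
{"method": "servo_tool", "body": {"motion": [[[0,0,0,0,0,0,1],[0,0,0,0,0,0,1],[0,0,0,0,0,0,1],[0,0,0,0,0,0,1],[0,0,0.025,0,0,0,1],[0.01,0.02,0.05,0,0,0,1],[0.04,0.08,0.05,0,0,0.02,1]]], "newtons": 40}}

```text
clock: 4.1
eef_pos: [467.3, -279.8, 57.8]
eef_rot: [3.138, 0.002, 1.39]
wrist_force: [1.0, 0.4, -5.1]
finger_gap: 39.5
finger_force: 40.0
```

Request:
{"method": "servo_tool", "body": {"motion": [[[0.03,0.065,0,0,0,0.015,1],[0.06,0.13,0,0,0,0.03,1],[0.09,0.195,0,0,0,0.045,1],[0.12,0.26,0,0,0,0.06,1],[0.15,0.325,0,0,0,0.075,1],[0.175,0.38,0,0,0,0.093,1],[0.188,0.409,0,0,0,0.093,1],[0.188,0.409,-0.015,0,0,0.093,1],[0.188,0.409,-0.028,0,0,0.093,1],[0.188,0.409,-0.028,0,0,0.093,1]]]}}

```text
clock: 5.1
eef_pos: [560.0, -74.9, 40.7]
eef_rot: [-3.141, -0.0, 1.683]
wrist_force: [0.5, -0.0, -5.1]
finger_gap: 39.8
finger_force: 40.0
```

Run:
```python
from h import *
c=cam('scene'); P=pts(c); save(c,'s2.png',(200,150,420,310),3.5)
s=manip.read_state();print(s['eef_pos'],s['eef_rot'],s['wrist_force'],s['finger_gap'],s['finger_force'])
t=cam('top');P=pts(t)
# block top: white z 70..92 south of arm
for n,P,F in(('top',P,t['frame']),('scene',pts(c),c['frame'])):
    m=(abs(P[...,2]-82)<7)&(abs(P[...,0]-560)<40)&(P[...,1]<10)&(P[...,1]>-200)&(F.min(-1)>110)
    Q=P[m];print(n,len(Q),np.median(Q,0),cv2.minAreaRect(Q[:,:2].astype(np.float32)))
```

```text
[560.03553751 -74.99307185  41.02995789] [-3.14055233e+00 -1.89232299e-04  1.68287283e+00] [ 0.29495863 -0.57714722 -5.93801507] 39.79706251982858 39.99251425266266
top 117 [557.55052038 -15.34577682  80.72839044] ((555.39892578125, -16.132068634033203), (39.451393127441406, 26.493160247802734), 8.196991920471191)
scene 543 [ 567.02381695 -111.46646664   81.7051856 ] ((571.2561645507812, -111.0323486328125), (65.62098693847656, 82.2691650390625), 19.413440704345703)
```

View pics/s2.png

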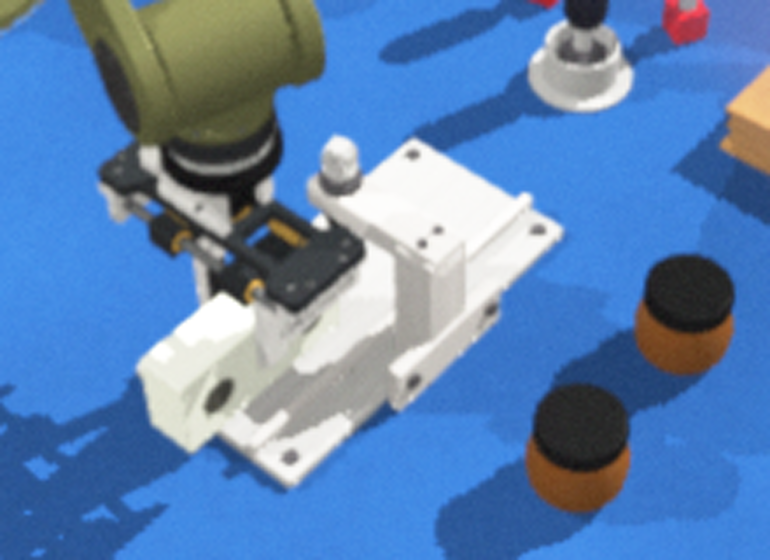

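The block is held straight just above the plate, with its front end short of the screw. I'll set it down, regrip nearer its tail and slide it in.

Request:
{"method": "servo_tool", "body": {"motion": [[[0,0,-0.002,0,0,0,1],[0,0,-0.002,0,0,0,1],[0,0,-0.002,0,0,0,0.4],[0,0,-0.002,0,0,0,0.4],[0,0,-0.002,0,0,0,0.4],[0.005,-0.045,-0.002,0,0,0,0.4],[0.01,-0.09,-0.002,0,0,0,0.4],[0.01,-0.09,-0.002,0,0,0,0.4],[0.01,-0.09,-0.002,0,0,0,1],[0.01,-0.09,-0.002,0,0,0,1]]]}}

```text
clock: 6.2
eef_pos: [565.6, -118.4, 40.5]
eef_rot: [3.142, -0.0, 1.685]
wrist_force: [0.8, 0.4, -1.4]
finger_gap: 43.7
finger_force: 0.0
```

Request:
{"method": "servo_tool", "body": {"motion": [[[0,0,0,0,0,0,1],[0,0,0,0,0,0,1],[-0.002,0.02,0,0,0,0,1],[-0.004,0.035,0,0,0,0,1],[-0.006,0.05,0,0,0,0,1],[-0.008,0.065,0,0,0,0,1]]], "newtons": 30}}

```text
clock: 6.8
eef_pos: [561.5, -85.9, 40.5]
eef_rot: [3.141, 0.0, 1.685]
wrist_force: [0.0, -3.4, -0.2]
finger_gap: 39.8
finger_force: 30.0
```

Request:
{"method": "servo_tool", "body": {"motion": [[[-0.001,0.013,0,0,0,0,1],[-0.003,0.026,0,0,0,0,1],[-0.005,0.039,0,0,0,0,1]]]}}

```text
clock: 7.1
eef_pos: [559.1, -66.6, 40.5]
eef_rot: [3.141, 0.0, 1.685]
wrist_force: [0.6, -3.5, 1.0]
finger_gap: 39.9
finger_force: 30.0
```

Request:
{"method": "servo_tool", "body": {"motion": [[[-0.001,0.013,0,0,0,0,1],[-0.003,0.026,0,0,0,0,1],[-0.003,0.034,0,0,0,0,1]]]}}

```text
clock: 7.4
eef_pos: [557.5, -49.6, 40.5]
eef_rot: [-3.142, 0.0, 1.685]
wrist_force: [0.2, -4.2, 0.8]
finger_gap: 39.7
finger_force: 30.0
```

Request:
{"method": "servo_tool", "body": {"motion": [[[0,0,0,0,0,0,0.4],[0,0,0,0,0,0,0.4],[0,0,0,0,0,0,0.4]]]}}

```text
clock: 7.7
eef_pos: [557.5, -50.1, 40.3]
eef_rot: [-3.141, -0.0, 1.684]
wrist_force: [-0.2, 0.2, -0.5]
finger_gap: 56.1
finger_force: 0.0
```

Free sliding costs about 3.5 N, and the block is in. Now up and over for a close look at the driver.

Request:
{"method": "servo_tool", "body": {"motion": [[[0,0,0.09,0,0,0,0.2],[0,0,0.18,0,0,0,0],[0,0,0.27,0,0,0,0],[-0.02,0.06,0.31,0,0,0,0],[-0.05,0.14,0.31,0,0,0,0],[-0.08,0.22,0.31,0,0,0,0],[-0.11,0.3,0.3,0,0,0,0],[-0.14,0.38,0.29,0,0,0,0],[-0.16,0.44,0.28,0,0,0,0],[-0.16,0.44,0.28,0,0,0,0]]]}}

```text
clock: 8.7
eef_pos: [476.2, 172.5, 179.9]
eef_rot: [-3.14, -0.0, 1.688]
wrist_force: [0.4, 0.8, 0.3]
finger_gap: 93.9
finger_force: 0.0
```

Run:
```python
from h import *
c=cam('wrist'); P=pts(c); np.savez('pics/wdrv.npz',**{k:np.array(v) for k,v in c.items()})
s=manip.read_state();print(s['eef_pos'],s['eef_rot'],s['joints'])
z=P[...,2];D=np.hypot(P[...,0]-505,P[...,1]-320)
m=(z>60)&(z<150)&(D<40); Q=P[m]; t=Q[Q[:,2]>134];print('top',t.mean(0),np.percentile(t[:,2],90),cv2.minEnclosingCircle(t[:,:2].astype(np.float32)))
k=(z>75)&(z<125)&(D<40);print('side mean',P[k].mean(0))
M=np.linalg.inv(c['cam_to_world']); f=200/np.tan(np.radians(c['vfov'])/2)
q=M@np.array([505,320,40,1]);u,v=(q[:2]/q[2]*f+[c['cx'],c['cy']]).astype(int);print(u,v)
v0=max(0,v-50)
cv2.imwrite('pics/d.png',cv2.resize(c['frame'][v0:v0+100,u-60:u+60,::-1],None,fx=6,fy=6,interpolation=cv2.INTER_CUBIC)); print('crop origin',u-60,v0)
```

```text
[476.98256923 171.00846487 180.22599547] [-3.14099606e+00 -2.81342196e-05  1.68712113e+00] [2.71888189e-01 2.26899166e-01 1.67380899e+00 1.27056870e-04
 1.24146953e+00 1.55522248e-01]
top [502.32541429 310.46709073 139.7325777 ] 143.21925765525276 ((502.6170959472656, 314.880615234375), 14.389223098754883)
side mean [496.73038092 309.81848161 101.9917299 ]
372 23
crop origin 312 0
```

View pics/d.png

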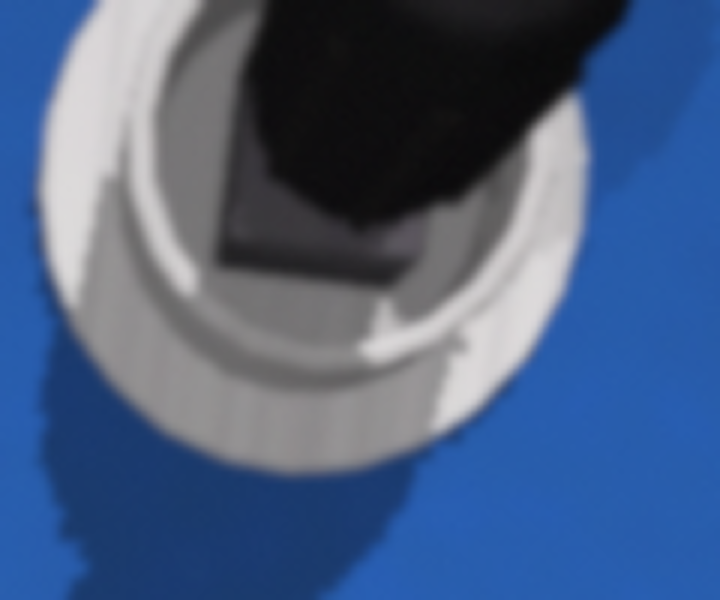

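The crop shows the socket's near bottom edge running from (218,265) to (393,285), and its left face edge from (222,240) up to (247,85). I'll project these to world.

Run:
```python
from h import *
c=dict(np.load('pics/wdrv.npz')); f=200/np.tan(np.radians(float(c['vfov']))/2); T=c['cam_to_world']
def pix(u,v,z):
    u=312+u/6-.4;v=v/6-.4
    xd=np.array([(u-c['cx'])/f,(v-c['cy'])/f]);x=xd.copy()
    for _ in range(20): x=xd/(1+c['k1']*(x@x))
    d=T[:3,:3]@np.array([*x,1]); return T[:3,3]+d*(z-T[2,3])/d[2]
for a,b,z in(((218,265),(393,285),5),((222,240),(415,262),30),((222,240),(247,85),30)):
    p,q=pix(*a,z),pix(*b,z);d=q-p;print(np.round(p,1),np.round(q,1),'len',round(np.hypot(*d[:2]),1),'ang',round(np.degrees(np.arctan2(d[1],d[0])),1))
# side fits: silhouette axis of handle: circle fit
P=pts(c);z=P[...,2];k=(z>65)&(z<130)&(np.hypot(P[...,0]-505,P[...,1]-318)<30)
from scipy.optimize import least_squares
Q=P[k];r=least_squares(lambda p:np.hypot(Q[:,0]-p[0],Q[:,1]-p[1])-16.5,[505,320],loss='soft_l1');print('axis',r.x,len(Q))
# cup flange
fl=(z>2)&(z<12)&(c['frame'].min(-1)>100)&(np.hypot(P[...,0]-505,P[...,1]-318)<50)
print(cv2.minEnclosingCircle(P[fl][:,:2].astype(np.float32)))
rim=(abs(z-36)<1.5)&(np.hypot(P[...,0]-505,P[...,1]-318)<40);R=P[rim]
r=least_squares(lambda p:np.hypot(R[:,0]-p[0],R[:,1]-p[1])-p[2],[505,320,28],loss='soft_l1');print('rim',r.x,len(R))
```

```text
[488.6 308.8   5. ] [516.5 309.2   5. ] len 27.9 ang 0.8
[487.2 308.4  30. ] [515.7 308.8  30. ] len 28.5 ang 0.9
[487.2 308.4  30. ] [487.9 329.3  30. ] len 20.9 ang 88.1
axis [501.94976936 322.43642238] 1039
((502.1339111328125, 322.4628601074219), 42.7730827331543)
rim [501.94108444 322.59558131  28.83686558] 466
```

Driver axis is (502, 322.5), yaw about 0.5°. I'll grasp with tool yaw 205°.

Request:
{"method": "servo_tool", "body": {"motion": [[[0.005,0.03,0,0,0,0.046,0],[0.01,0.06,0,0,0,0.092,0],[0.015,0.09,0,0,0,0.138,0],[0.02,0.12,0,0,0,0.184,0],[0.025,0.15,0,0,0,0.23,0],[0.03,0.18,0,0,0,0.276,0],[0.035,0.21,0,0,0,0.322,0],[0.04,0.24,0,0,0,0.368,0],[0.045,0.27,0,0,0,0.414,0],[0.049,0.305,0,0,0,0.46,0]]]}}

```text
clock: 9.75
eef_pos: [503.1, 321.7, 180.5]
eef_rot: [-3.141, 0.0, 3.134]
wrist_force: [-0.1, -0.1, -0.5]
finger_gap: 94.0
finger_force: 0.0
```

Request:
{"method": "servo_tool", "body": {"motion": [[[0,0,0,0,0,0.046,0],[0,0,0,0,0,0.092,0],[0,0,-0.03,0,0,0.143,0],[0,0,-0.1,0,0,0.143,0.1],[0,0,-0.17,0,0,0.143,0.2],[0,0,-0.189,0,0,0.143,0.3],[0,0,-0.189,0,0,0.143,1],[0,0,-0.189,0,0,0.143,1],[0,0,-0.189,0,0,0.143,1],[0,0,-0.189,0,0,0.143,1]]], "newtons": 40}}

```text
clock: 10.75
eef_pos: [502.7, 322.6, 87.3]
eef_rot: [3.141, 0.002, -2.704]
wrist_force: [0.3, -0.0, 0.4]
finger_gap: 41.3
finger_force: 0.0
```

Request:
{"method": "servo_tool", "body": {"motion": [[[0,0,0,0,0,0,1],[0,0,0,0,0,0,1],[0,0,0,0,0,0,1],[0,0,0,0,0,0,1]]]}}

```text
clock: 11.15
eef_pos: [502.4, 322.6, 86.7]
eef_rot: [3.142, 0.001, -2.704]
wrist_force: [-0.5, -0.2, 6.6]
finger_gap: 32.9
finger_force: 40.0
```

Request:
{"method": "servo_tool", "body": {"motion": [[[0,0,0.06,0,0,0,1],[0,0,0.15,0,0,0,1],[0,0,0.24,0,0,0,1],[0.005,-0.03,0.32,0,0,0.01,1],[0.018,-0.11,0.34,0,0,0.03,1],[0.032,-0.2,0.34,0,0,0.05,1],[0.046,-0.29,0.34,0,0,0.07,1],[0.06,-0.38,0.34,0,0,0.092,1],[0.074,-0.47,0.34,0,0,0.092,1],[0.088,-0.555,0.34,0,0,0.092,1]]]}}

```text
clock: 12.15
eef_pos: [545.8, 42.9, 255.7]
eef_rot: [3.141, -0.001, -2.415]
wrist_force: [0.9, -0.1, -3.1]
finger_gap: 32.6
finger_force: 40.0
```

Request:
{"method": "servo_tool", "body": {"motion": [[[0.006,-0.04,0,0,0,0,1],[0.006,-0.04,0,0,0,0,1],[0.006,-0.04,-0.02,0,0,0,1],[0.006,-0.04,-0.03,0,0,0,1]]]}}

```text
clock: 12.55
eef_pos: [548.6, 25.9, 239.5]
eef_rot: [3.14, -0.001, -2.414]
wrist_force: [-0.5, 0.5, -2.6]
finger_gap: 32.3
finger_force: 40.0
```

Run:
```python
from h import *
from scipy.optimize import least_squares
s=manip.read_state();print(s['eef_pos'],s['eef_rot'],s['joints'],s['wrist_force'])
for n in('scene','top'):
    c=cam(n);P=pts(c)
    z=P[...,2];D=np.hypot(P[...,0]-549,P[...,1]-25)
    k=(z>163)&(z<192)&(D<25);Q=P[k]
    print(n,len(Q),Q.mean(0) if len(Q) else '')
    if n=='scene':
        M=np.linalg.inv(c['cam_to_world']); f=200/np.tan(np.radians(c['vfov'])/2)
        q=M@np.array([549,25,165,1]);u,v=(q[:2]/q[2]*f+[c['cx'],c['cy']]).astype(int)
        save(c,'fit.png',(u-50,v-45,u+50,v+35),7)
    h=(z>138)&(z<158)&(D<16);print('head',P[h].mean(0) if h.any() else '', h.sum())
```

```text
[548.61197685  25.90156074 239.53168873] [ 3.14043915e+00 -9.99521463e-04 -2.41416510e+00] [-1.95937262e-02  2.74950917e-01  1.47340970e+00  1.69839258e-04
  1.39474916e+00 -2.31784690e+00] [-0.54162441  0.51686324 -2.59080052]
scene 199 [554.76459925  20.83055375 180.06936376]
head [554.37835545  21.41245953 144.70817498] 52
top 0 
head  0
```

View pics/fit.png

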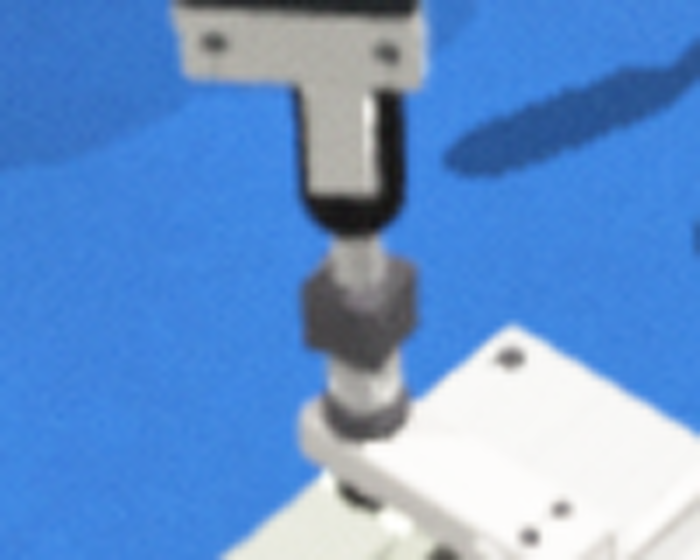

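Socket (360,300) hangs straight over the head (365,375) and looks aligned. Lowering in steps.

Request:
{"method": "servo_tool", "body": {"motion": [[[0,0,-0.01,0,0,0,1],[0,0,-0.02,0,0,0,1],[0,0,-0.024,0,0,0,1]]]}}

```text
clock: 12.95
eef_pos: [548.9, 25.1, 228.3]
eef_rot: [3.141, -0.0, -2.415]
wrist_force: [0.3, 0.4, -2.1]
finger_gap: 32.8
finger_force: 40.0
```

Request:
{"method": "servo_tool", "body": {"motion": [[[0,0,-0.006,0,0,0,1],[0,0,-0.012,0,0,0,1],[0,0,-0.012,0,0,0,1]]]}}

```text
clock: 13.25
eef_pos: [549.0, 24.9, 222.5]
eef_rot: [3.141, -0.0, -2.415]
wrist_force: [-1.2, 0.2, -2.4]
finger_gap: 32.5
finger_force: 40.0
```

Request:
{"method": "servo_tool", "body": {"motion": [[[0,0,-0.006,0,0,0,1],[0,0,-0.01,0,0,0,1],[0,0,-0.01,0,0,0,1]]]}}

```text
clock: 13.55
eef_pos: [549.5, 24.9, 219.7]
eef_rot: [-3.14, 0.002, -2.415]
wrist_force: [-3.2, -0.1, 11.8]
finger_gap: 32.6
finger_force: 40.0
```

Request:
{"method": "servo_tool", "body": {"motion": [[[0,0,-0.003,0,0,0,1],[0,0,-0.003,0,0,0,1]]]}}

```text
clock: 13.75
eef_pos: [549.7, 25.0, 219.5]
eef_rot: [-3.139, 0.003, -2.415]
wrist_force: [-6.5, 0.3, 22.4]
finger_gap: 32.4
finger_force: 40.0
```

Request:
{"method": "servo_tool", "body": {"motion": [[[0,0,0.004,0,0,0,1],[-0.002,0,0.004,0,0,-0.015,1],[-0.002,0,0.001,0,0,-0.03,1],[-0.002,0,-0.001,0,0,-0.03,1]]]}}

```text
clock: 14.15
eef_pos: [549.3, 24.9, 219.3]
eef_rot: [-3.138, 0.005, -2.511]
wrist_force: [-4.5, 0.7, 28.4]
finger_gap: 32.6
finger_force: 40.0
```

Run:
```python
from h import *
s=manip.read_state();print(s['eef_pos'],s['eef_rot'],s['wrist_force'],s['moment'])
c=cam('scene'); save(c,'fit2.png',(245,140,345,220),7)
```

```text
[549.26449095  24.89939833 219.25094664] [-3.13822624  0.0046679  -2.51121244] [-4.46244786  0.67351612 28.39270146] [2.69834048e-01 1.40269175e+00 1.67732301e-04]
```

View pics/fit2.png

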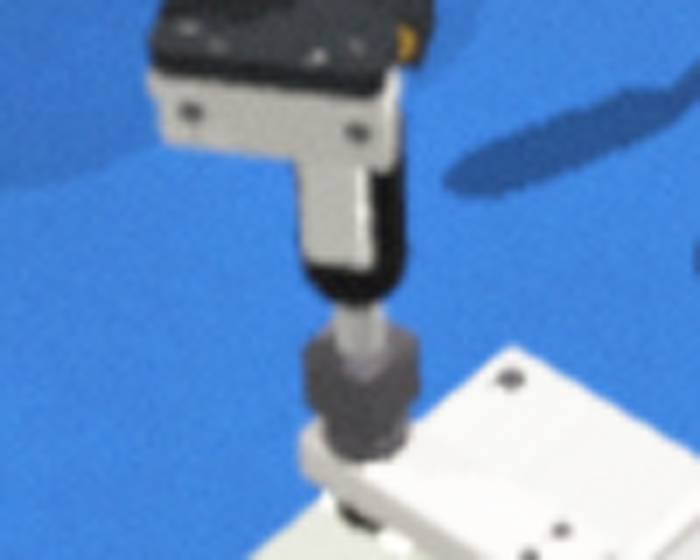

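The socket is down over the head and touching the collar ring, so it is seated. I'll ease off the down force, then turn clockwise in stages and watch the moment.

Request:
{"method": "servo_tool", "body": {"motion": [[[0,0,0.006,0,0,0,1],[0,0,0.006,0,0,-0.04,1],[0,0,0.006,0,0,-0.08,1],[0,0,0.0055,0,0,-0.12,1],[0,0,0.005,0,0,-0.16,1]]]}}

```text
clock: 14.7
eef_pos: [548.5, 25.1, 219.2]
eef_rot: [3.141, 0.002, -3.017]
wrist_force: [0.2, 2.0, 5.1]
finger_gap: 32.5
finger_force: 40.0
```

```bash
cat > r.py <<'E'
from cell import manip; import numpy as np
s=manip.read_state();print(np.round(s['eef_pos'],2),np.round(np.degrees(s['eef_rot']),2),'F',np.round(s['wrist_force'],1),'M',np.round(s['moment'],3),'j6',round(s['joints'][5],3),s['clock'])
E
python3 r.py
```

```text
[548.55  25.14 219.23] [ 1.7999e+02  1.1000e-01 -1.7287e+02] F [0.2 2.  5.1] M [0.439 0.01  0.032] j6 -1.717 14.7
```

Request:
{"method": "servo_tool", "body": {"motion": [[[0,0,-0.0004,0,0,-0.04,1],[0,0,-0.0008,0,0,-0.08,1],[0,0,-0.0012,0,0,-0.12,1],[0,0,-0.0016,0,0,-0.16,1]]]}}

```text
clock: 15.1
eef_pos: [548.5, 25.1, 218.6]
eef_rot: [3.14, 0.002, 2.763]
wrist_force: [-0.6, 2.2, 6.0]
finger_gap: 32.7
finger_force: 40.0
```

```bash
python3 r.py
```

```text
[548.52  25.12 218.56] [1.7993e+02 9.0000e-02 1.5833e+02] F [-0.6  2.2  6. ] M [0.405 0.221 0.032] j6 -1.214 15.1
```

Request:
{"method": "servo_tool", "body": {"motion": [[[0,0,-0.0004,0,0,-0.04,1],[0,0,-0.0008,0,0,-0.08,1],[0,0,-0.0012,0,0,-0.12,1],[0,0,-0.0016,0,0,-0.16,1]]]}}

```text
clock: 15.5
eef_pos: [548.5, 25.2, 217.9]
eef_rot: [3.14, 0.001, 2.261]
wrist_force: [-2.0, 2.1, 7.4]
finger_gap: 32.4
finger_force: 40.0
```

```bash
python3 r.py
```

```text
[548.45  25.16 217.87] [1.7990e+02 4.0000e-02 1.2953e+02] F [-2.   2.1  7.4] M [0.387 0.427 0.037] j6 -0.711 15.5
```

Request:
{"method": "servo_tool", "body": {"motion": [[[0,0,-0.0003,0,0,-0.04,1],[0,0,-0.0006,0,0,-0.08,1],[0,0,-0.0009,0,0,-0.1,1]]]}}

```text
clock: 15.8
eef_pos: [548.5, 25.1, 217.5]
eef_rot: [3.14, 0.0, 1.947]
wrist_force: [-1.3, 1.5, 7.1]
finger_gap: 32.5
finger_force: 40.0
```

```bash
python3 r.py
```

```text
[548.51  25.1  217.49] [1.7988e+02 2.0000e-02 1.1155e+02] F [-1.3  1.5  7.1] M [0.352 0.502 0.064] j6 -0.397 15.8
```

Request:
{"method": "servo_tool", "body": {"motion": [[[0,0,-0.0003,0,0,-0.04,1],[0,0,-0.0006,0,0,-0.08,1],[0,0,-0.0009,0,0,-0.1,1]]]}}

```text
clock: 16.1
eef_pos: [548.4, 25.1, 217.1]
eef_rot: [3.14, -0.0, 1.633]
wrist_force: [-1.5, 2.0, 8.3]
finger_gap: 32.9
finger_force: 40.0
```

```bash
python3 r.py
python3 - <<'E'
from h import *
c=cam('scene'); save(c,'fit3.png',(255,175,355,235),7)
E
```

```text
[548.45  25.15 217.1 ] [ 1.7989e+02 -2.0000e-02  9.3550e+01] F [-1.5  2.   8.3] M [0.499 0.586 0.063] j6 -0.083 16.1
```

View pics/fit3.png

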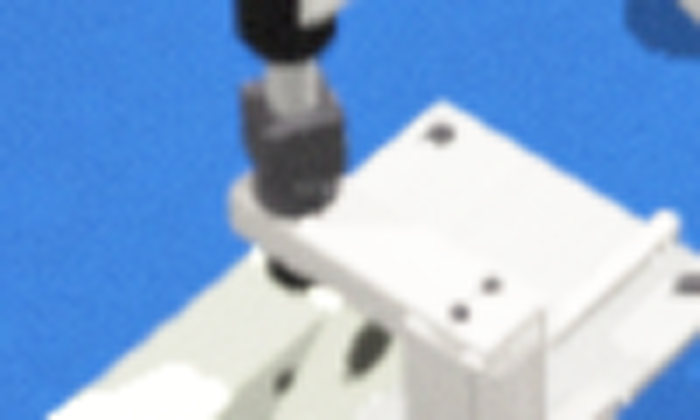

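I've now used up my picture allowance (one over), so from here I go by force and numbers only.

Request:
{"method": "servo_tool", "body": {"motion": [[[0,0,-0.0003,0,0,-0.04,1],[0,0,-0.0005,0,0,-0.06,1]]]}}

```text
clock: 16.35
eef_pos: [548.4, 25.2, 216.8]
eef_rot: [3.14, -0.001, 1.445]
wrist_force: [-3.1, 2.4, 7.8]
finger_gap: 32.6
finger_force: 40.0
```

```bash
python3 r.py
```

```text
[548.41  25.19 216.84] [ 1.799e+02 -5.000e-02  8.276e+01] F [-3.1  2.4  7.8] M [0.486 0.728 0.018] j6 0.105 16.35
```

Request:
{"method": "servo_tool", "body": {"motion": [[[0,0,-0.0003,0,0,-0.04,1],[0,0,-0.0005,0,0,-0.06,1]]]}}

```text
clock: 16.55
eef_pos: [548.4, 25.2, 216.6]
eef_rot: [3.14, -0.001, 1.256]
wrist_force: [-3.6, 2.4, 8.0]
finger_gap: 32.7
finger_force: 40.0
```

```bash
python3 r.py
```

```text
[548.4   25.2  216.59] [ 1.7992e+02 -7.0000e-02  7.1950e+01] F [-3.6  2.4  8. ] M [0.521 0.807 0.064] j6 0.294 16.55
```

Request:
{"method": "servo_tool", "body": {"motion": [[[0,0,-0.0003,0,0,-0.04,1],[0,0,-0.0005,0,0,-0.06,1]]]}}

```text
clock: 16.75
eef_pos: [548.4, 25.3, 216.3]
eef_rot: [3.141, -0.001, 1.067]
wrist_force: [-2.8, 2.8, 8.4]
finger_gap: 32.8
finger_force: 40.0
```

```bash
python3 r.py
```

```text
[548.39  25.26 216.34] [ 1.7994e+02 -8.0000e-02  6.1160e+01] F [-2.8  2.8  8.4] M [0.634 0.811 0.035] j6 0.482 16.75
```

Request:
{"method": "servo_tool", "body": {"motion": [[[0,0,-0.0002,0,0,-0.03,1],[0,0,-0.0005,0,0,-0.06,1]]]}}

```text
clock: 16.95
eef_pos: [548.4, 25.3, 216.1]
eef_rot: [3.141, -0.002, 0.88]
wrist_force: [-2.4, 3.2, 8.8]
finger_gap: 32.4
finger_force: 40.0
```

```bash
python3 r.py
```

```text
[548.37  25.29 216.12] [ 1.7996e+02 -1.0000e-01  5.0410e+01] F [-2.4  3.2  8.8] M [ 0.763  0.837 -0.001] j6 0.67 16.95
```

Request:
{"method": "servo_tool", "body": {"motion": [[[0,0,-0.0002,0,0,-0.03,1],[0,0,-0.0005,0,0,-0.06,1]]]}}

```text
clock: 17.15
eef_pos: [548.4, 25.4, 215.9]
eef_rot: [3.141, -0.002, 0.691]
wrist_force: [-2.4, 3.5, 9.0]
finger_gap: 32.5
finger_force: 40.0
```

```bash
python3 r.py
```

```text
[548.37  25.37 215.86] [ 1.7998e+02 -1.1000e-01  3.9610e+01] F [-2.4  3.5  9. ] M [0.86  0.816 0.046] j6 0.858 17.15
```

Moment readings are too noisy here, so I'll test the drag directly: release the driver, go to the block and pull slightly.

Request:
{"method": "servo_tool", "body": {"motion": [[[0,0,0,0,0,0,0.4],[0,0,0,0,0,0,0.4],[0,0,0,0,0,0,0.4],[0,0,0.06,0,0,0,0.4],[0,0,0.14,0,0,0.02,0.4],[0.005,-0.04,0.15,0,0,0.066,0.4],[0.01,-0.08,0.15,0,0,0.112,0.4],[0.015,-0.12,0.15,0,0,0.158,0.4],[0.019,-0.15,0.15,0,0,0.204,0.4],[0.019,-0.15,0.15,0,0,0.25,0.4]]]}}

```text
clock: 18.15
eef_pos: [557.7, -51.8, 289.4]
eef_rot: [-3.141, 0.0, 1.486]
wrist_force: [-0.7, 0.2, -0.9]
finger_gap: 56.5
finger_force: 0.0
```

Request:
{"method": "servo_tool", "body": {"motion": [[[0,0,-0.05,0,0,0.046,0.4],[0,0,-0.14,0,0,0.066,0.4],[0,0,-0.23,0,0,0.066,0.4],[0,0,-0.32,0,0,0.066,0.4],[0,0,-0.41,0,0,0.066,0.4],[0,0,-0.48,0,0,0.066,0.4],[0,0,-0.498,0,0,0.066,0.4],[0,0,-0.498,0,0,0.066,0.4]]]}}

```text
clock: 18.95
eef_pos: [557.3, -50.1, 40.2]
eef_rot: [-3.14, -0.0, 1.688]
wrist_force: [0.4, 0.8, 0.2]
finger_gap: 56.0
finger_force: 0.0
```

Request:
{"method": "servo_tool", "body": {"motion": [[[0,0,0,0,0,0,1],[0,0,0,0,0,0,1],[0,0,0,0,0,0,1],[0,0,0,0,0,0,1]]], "newtons": 30}}

```text
clock: 19.35
eef_pos: [558.4, -50.3, 42.5]
eef_rot: [3.139, 0.001, 1.688]
wrist_force: [-2.2, -1.0, 8.2]
finger_gap: 40.1
finger_force: 30.0
```

```bash
python3 r.py
```

```text
[558.42 -50.26  42.45] [1.7986e+02 5.0000e-02 9.6720e+01] F [-2.2 -1.   8.2] M [-0.107  0.541  0.164] j6 -0.272 19.35
```

Request:
{"method": "servo_tool", "body": {"motion": [[[0,0,0.002,0,0,0,1],[0,0,0.002,0,0,0,1]]]}}

```text
clock: 19.55
eef_pos: [557.9, -50.2, 42.5]
eef_rot: [3.141, 0.0, 1.688]
wrist_force: [-2.2, -0.4, 5.9]
finger_gap: 40.3
finger_force: 30.0
```

```bash
python3 r.py
```

```text
[557.88 -50.2   42.48] [1.7994e+02 2.0000e-02 9.6700e+01] F [-2.2 -0.4  5.9] M [-0.224  0.356 -0.038] j6 -0.272 19.55
```

Request:
{"method": "servo_tool", "body": {"motion": [[[0,0,0.002,0,0,0,1],[0,0,0.004,0,0,0,1]]]}}

```text
clock: 19.75
eef_pos: [557.2, -50.1, 43.3]
eef_rot: [-3.14, -0.0, 1.688]
wrist_force: [0.1, -0.6, -7.5]
finger_gap: 39.6
finger_force: 30.0
```

Request:
{"method": "servo_tool", "body": {"motion": [[[0.0002,-0.002,0,0,0,0,1],[0.0004,-0.004,0,0,0,0,1],[0.0007,-0.006,0,0,0,0,1]]]}}

```text
clock: 20.05
eef_pos: [557.7, -53.2, 43.3]
eef_rot: [-3.141, -0.0, 1.688]
wrist_force: [-0.5, -0.8, -7.5]
finger_gap: 39.8
finger_force: 30.0
```

Request:
{"method": "servo_tool", "body": {"motion": [[[0.0002,-0.002,0,0,0,0,1],[0.0004,-0.004,0,0,0,0,1]]]}}

```text
clock: 20.25
eef_pos: [558.0, -55.2, 43.5]
eef_rot: [-3.141, -0.0, 1.688]
wrist_force: [-0.5, 1.0, -7.6]
finger_gap: 39.8
finger_force: 30.0
```

Request:
{"method": "servo_tool", "body": {"motion": [[[0.0002,-0.002,0,0,0,0,1],[0.0004,-0.004,0,0,0,0,1]]]}}

```text
clock: 20.45
eef_pos: [558.3, -57.2, 43.6]
eef_rot: [-3.141, -0.0, 1.688]
wrist_force: [1.0, 0.8, -7.8]
finger_gap: 39.9
finger_force: 30.0
```

Request:
{"method": "servo_tool", "body": {"motion": [[[0,0,-0.002,0,0,0,1],[-0.0002,0.002,-0.002,0,0,0,1],[-0.0004,0.004,-0.002,0,0,0,1]]]}}

```text
clock: 20.75
eef_pos: [558.3, -55.1, 42.9]
eef_rot: [3.141, 0.0, 1.688]
wrist_force: [-0.1, 0.1, -5.9]
finger_gap: 39.8
finger_force: 30.0
```

Request:
{"method": "servo_tool", "body": {"motion": [[[-0.0002,0.002,0,0,0,0,1],[-0.0005,0.004,0,0,0,0,1]]]}}

```text
clock: 20.95
eef_pos: [558.0, -53.1, 42.8]
eef_rot: [3.141, 0.0, 1.688]
wrist_force: [-0.8, -1.1, -5.3]
finger_gap: 39.7
finger_force: 30.0
```

Request:
{"method": "servo_tool", "body": {"motion": [[[-0.0002,0.002,0,0,0,0,1],[-0.0005,0.004,0,0,0,0,1],[-0.0006,0.006,0,0,0,0,1]]]}}

```text
clock: 21.25
eef_pos: [557.7, -50.1, 42.8]
eef_rot: [3.141, 0.0, 1.688]
wrist_force: [-0.6, -0.6, -3.9]
finger_gap: 39.8
finger_force: 30.0
```

Request:
{"method": "servo_tool", "body": {"motion": [[[0,0,-0.001,0,0,0,0.4],[0,0,-0.002,0,0,0,0.4],[0,0,-0.002,0,0,0,0.5],[0,0,-0.002,0,0,0,1],[0,0,-0.002,0,0,0,1],[0,0,-0.002,0,0,0,1],[0,0,-0.002,0,0,0,1]]], "newtons": 15}}

```text
clock: 21.95
eef_pos: [557.7, -50.1, 41.8]
eef_rot: [3.141, 0.0, 1.688]
wrist_force: [0.8, 0.0, 2.2]
finger_gap: 39.8
finger_force: 15.0
```

```bash
python3 r.py
```

```text
[557.68 -50.15  41.79] [179.99   0.    96.7 ] F [0.8 0.  2.2] M [0.008 0.04  0.071] j6 -0.272 21.95
```

Request:
{"method": "servo_tool", "body": {"motion": [[[0.0002,-0.002,0,0,0,0,1],[0.0005,-0.004,0,0,0,0,1],[0.0007,-0.006,0,0,0,0,1]]]}}

```text
clock: 22.25
eef_pos: [558.0, -52.9, 41.8]
eef_rot: [3.141, -0.0, 1.688]
wrist_force: [-0.8, 4.0, 2.5]
finger_gap: 40.0
finger_force: 15.0
```

Request:
{"method": "servo_tool", "body": {"motion": [[[0.0002,-0.002,0,0,0,0,1],[0.0005,-0.004,0,0,0,0,1]]]}}

```text
clock: 22.45
eef_pos: [558.3, -55.0, 41.8]
eef_rot: [3.141, -0.0, 1.688]
wrist_force: [-0.7, 5.8, 4.0]
finger_gap: 40.0
finger_force: 15.0
```

Request:
{"method": "servo_tool", "body": {"motion": [[[-0.0002,0.002,0,0,0,0,1],[-0.0005,0.004,0,0,0,0,1],[-0.0007,0.006,0,0,0,0,1]]]}}

```text
clock: 22.75
eef_pos: [558.0, -52.6, 41.8]
eef_rot: [3.141, 0.001, 1.687]
wrist_force: [0.8, -4.4, 3.1]
finger_gap: 39.9
finger_force: 15.0
```

Request:
{"method": "servo_tool", "body": {"motion": [[[-0.0002,0.002,0,0,0,0,1],[-0.0005,0.004,0,0,0,0,1]]]}}

```text
clock: 22.95
eef_pos: [557.7, -50.3, 41.8]
eef_rot: [3.141, 0.0, 1.688]
wrist_force: [0.9, -3.9, 3.1]
finger_gap: 39.8
finger_force: 15.0
```

Pulling costs about 4–5 N, essentially the free-sliding value, so the foot isn't touching yet. Back to the driver for about 36° more.

Request:
{"method": "servo_tool", "body": {"motion": [[[0,0,0,0,0,0,0.4],[0,0,0,0,0,0,0.4],[0,0,0.01,0,0,0,0.4],[0,0,0.1,0,0,0,0.4],[0,0,0.2,0,0,0,0.4],[0,0,0.3,0,0,0,0.4],[0,0,0.4,0,0,0,0.4],[0,0,0.497,0,0,0,0.4],[-0.009,0.075,0.497,0,0,0,0.4],[-0.0186,0.15,0.497,0,0,0,0.4]]], "newtons": 40}}

```text
clock: 23.95
eef_pos: [548.2, 25.4, 291.8]
eef_rot: [3.139, 0.0, 1.686]
wrist_force: [1.4, -0.4, -1.1]
finger_gap: 56.4
finger_force: 0.0
```

Request:
{"method": "servo_tool", "body": {"motion": [[[0,0,0,0,0,0,0.4],[0,0,-0.07,0,0,0,0.4],[0,0,-0.13,0,0,0,0.4],[0,0,-0.147,0,0,0,0.5],[0,0,-0.147,0,0,0,0.5],[0,0,-0.147,0,0,0,1],[0,0,-0.147,0,0,0,1],[0,0,-0.147,0,0,0,1],[0,0,-0.147,0,0,0,1],[0,0,-0.147,0,0,0,1]]]}}

```text
clock: 24.95
eef_pos: [548.8, 24.8, 218.1]
eef_rot: [3.139, 0.0, 1.688]
wrist_force: [-0.6, -0.1, 5.9]
finger_gap: 32.5
finger_force: 40.0
```

```bash
python3 r.py
```

```text
[548.81  24.8  218.08] [1.7987e+02 3.0000e-02 9.6700e+01] F [-0.6 -0.1  5.9] M [-0.152  0.16   0.074] j6 -0.138 24.95
```

Request:
{"method": "servo_tool", "body": {"motion": [[[0,0,-0.0003,0,0,-0.04,1],[0,0,-0.0007,0,0,-0.08,1],[0,0,-0.001,0,0,-0.12,1],[0,0,-0.0013,0,0,-0.16,1],[0,0,-0.0016,0,0,-0.2,1],[0,0,-0.0016,0,0,-0.2,1]]]}}

```text
clock: 25.55
eef_pos: [548.5, 24.8, 217.3]
eef_rot: [3.14, -0.001, 1.055]
wrist_force: [-2.1, -0.0, 7.8]
finger_gap: 32.7
finger_force: 40.0
```

```bash
python3 r.py
```

```text
[548.51  24.85 217.28] [ 1.7992e+02 -4.0000e-02  6.0440e+01] F [-2.1 -0.   7.8] M [-0.1    0.717 -0.035] j6 0.495 25.55
```

Request:
{"method": "servo_tool", "body": {"motion": [[[0,0,0,0,0,0,0.4],[0,0,0,0,0,0,0.4],[0,0,0,0,0,0,0.4],[0,0,0.06,0,0,0.0,0.4],[0,0,0.14,0,0,0.04,0.4],[0.006,-0.05,0.149,0,0,0.08,0.4],[0.0186,-0.15,0.149,0,0,0.12,0.4],[0.0186,-0.15,0.149,0,0,0.16,0.4],[0.0186,-0.15,0.1,0,0,0.2,0.4],[0.0186,-0.15,0.01,0,0,0.2,0.4]]]}}

```text
clock: 26.55
eef_pos: [558.7, -50.7, 222.5]
eef_rot: [3.136, 0.001, 1.692]
wrist_force: [0.6, 0.7, -0.8]
finger_gap: 56.4
finger_force: 0.0
```

Request:
{"method": "servo_tool", "body": {"motion": [[[0,0,-0.09,0,0,0,0.4],[0,0,-0.18,0,0,0,0.4],[0,0,-0.27,0,0,0,0.4],[0,0,-0.34,0,0,0,0.4],[0,0,-0.357,0,0,0,0.5],[0,0,-0.357,0,0,0,0.5],[0,0,-0.357,0,0,0,0.5]]]}}

```text
clock: 27.25
eef_pos: [558.6, -50.3, 44.3]
eef_rot: [3.139, 0.001, 1.688]
wrist_force: [0.7, -0.5, 0.3]
finger_gap: 46.9
finger_force: 0.0
```

Request:
{"method": "servo_tool", "body": {"motion": [[[0,0,0,0,0,0,1],[0,0,0,0,0,0,1],[0,0,0,0,0,0,1]]], "newtons": 15}}

```text
clock: 27.55
eef_pos: [558.4, -50.3, 44.3]
eef_rot: [3.139, 0.001, 1.688]
wrist_force: [-1.1, -0.4, 7.1]
finger_gap: 39.6
finger_force: 15.0
```

Request:
{"method": "servo_tool", "body": {"motion": [[[0,0,0,0,0,0,0.5],[0,0,0,0,0,0,0.5],[0,0,0,0,0,0,0.5],[0,0,0,0,0,0,1],[0,0,0,0,0,0,1],[0,0,0,0,0,0,1]]]}}

```text
clock: 28.15
eef_pos: [557.7, -50.2, 42.5]
eef_rot: [3.141, 0.0, 1.688]
wrist_force: [0.2, -0.2, 1.5]
finger_gap: 40.1
finger_force: 15.0
```

```bash
python3 r.py
```

```text
[557.7  -50.15  42.48] [179.99   0.    96.7 ] F [ 0.2 -0.2  1.5] M [-0.112  0.012  0.014] j6 -0.272 28.15
```

Request:
{"method": "servo_tool", "body": {"motion": [[[0.0002,-0.002,0,0,0,0,1],[0.0005,-0.004,0,0,0,0,1],[0.0007,-0.006,0,0,0,0,1]]]}}

```text
clock: 28.45
eef_pos: [557.9, -52.3, 42.5]
eef_rot: [3.142, -0.001, 1.688]
wrist_force: [-1.3, 6.9, 2.9]
finger_gap: 40.0
finger_force: 15.0
```

Request:
{"method": "servo_tool", "body": {"motion": [[[0.0002,-0.002,0,0,0,0,1],[0.0005,-0.004,0,0,0,0,1]]]}}

```text
clock: 28.65
eef_pos: [558.1, -54.3, 42.5]
eef_rot: [-3.141, -0.001, 1.688]
wrist_force: [-0.8, 6.9, 3.3]
finger_gap: 39.9
finger_force: 15.0
```

Request:
{"method": "servo_tool", "body": {"motion": [[[-0.0002,0.002,0,0,0,0,1],[-0.0005,0.004,0,0,0,0,1],[-0.0007,0.006,0,0,0,0,1]]]}}

```text
clock: 28.95
eef_pos: [558.0, -52.9, 42.5]
eef_rot: [3.141, 0.001, 1.687]
wrist_force: [0.9, -6.6, 1.1]
finger_gap: 39.7
finger_force: 15.0
```

Request:
{"method": "servo_tool", "body": {"motion": [[[-0.0002,0.002,0,0,0,0,1],[-0.0005,0.004,0,0,0,0,1]]]}}

```text
clock: 29.15
eef_pos: [557.8, -50.9, 42.5]
eef_rot: [3.141, 0.001, 1.687]
wrist_force: [0.7, -6.0, 0.4]
finger_gap: 39.7
finger_force: 15.0
```

There is contact now, about 2 N of foot pressure (pull 6–6.9 N against about 3.5–4 N free). I'll add roughly 10° for a definite but light drag.

Request:
{"method": "servo_tool", "body": {"motion": [[[0,0,0,0,0,0,0.4],[0,0,0,0,0,0,0.4],[0,0,0.01,0,0,0,0.4],[0,0,0.1,0,0,0,0.4],[0,0,0.2,0,0,0,0.4],[0,0,0.3,0,0,0,0.4],[0,0,0.4,0,0,0,0.4],[0,0,0.495,0,0,0,0.4],[-0.009,0.075,0.495,0,0,0,0.4],[-0.0186,0.15,0.495,0,0,0,0.4]]], "newtons": 40}}

```text
clock: 30.15
eef_pos: [548.3, 25.3, 291.6]
eef_rot: [3.139, 0.0, 1.686]
wrist_force: [-0.1, 1.4, -0.6]
finger_gap: 56.3
finger_force: 0.0
```

Request:
{"method": "servo_tool", "body": {"motion": [[[0,0,0,0,0,0,0.4],[0,0,-0.07,0,0,0,0.4],[0,0,-0.13,0,0,0,0.4],[0,0,-0.147,0,0,0,0.5],[0,0,-0.147,0,0,0,0.5],[0,0,-0.147,0,0,0,0.5],[0,0,-0.147,0,0,0,0.5],[0,0,-0.147,0,0,0,1],[0,0,-0.147,0,0,0,1],[0,0,-0.147,0,0,0,1]]]}}

```text
clock: 31.15
eef_pos: [548.5, 24.9, 216.9]
eef_rot: [3.141, 0.0, 1.688]
wrist_force: [-0.1, 0.2, 2.0]
finger_gap: 32.7
finger_force: 40.0
```

Request:
{"method": "servo_tool", "body": {"motion": [[[0,0,0,0,0,0,1],[0,0,0,0,0,-0.02,1],[0,0,-0.0002,0,0,-0.04,1],[0,0,-0.0004,0,0,-0.056,1],[0,0,-0.0004,0,0,-0.056,1],[0,0,-0.0004,0,0,-0.056,1]]]}}

```text
clock: 31.75
eef_pos: [548.5, 24.9, 216.7]
eef_rot: [3.141, -0.0, 1.513]
wrist_force: [-0.7, -0.9, 5.6]
finger_gap: 32.6
finger_force: 40.0
```

```bash
python3 r.py
```

```text
[548.45  24.87 216.66] [179.96  -0.    86.71] F [-0.7 -0.9  5.6] M [-0.103  0.242  0.023] j6 0.036 31.75
```

Request:
{"method": "servo_tool", "body": {"motion": [[[0,0,0,0,0,0,0.4],[0,0,0,0,0,0,0.4],[0,0,0,0,0,0,0.4],[0,0,0.06,0,0,0,0.4],[0,0,0.14,0,0,0.02,0.4],[0.006,-0.05,0.149,0,0,0.04,0.4],[0.0186,-0.15,0.149,0,0,0.056,0.4],[0.0186,-0.15,0.149,0,0,0.056,0.4],[0.0186,-0.15,0.08,0,0,0.056,0.4],[0.0186,-0.15,0,0,0,0.056,0.4]]]}}

```text
clock: 32.75
eef_pos: [558.0, -50.2, 216.1]
eef_rot: [3.139, 0.001, 1.687]
wrist_force: [-0.2, -0.1, -0.8]
finger_gap: 56.4
finger_force: 0.0
```

Request:
{"method": "servo_tool", "body": {"motion": [[[0,0,-0.09,0,0,0,0.4],[0,0,-0.18,0,0,0,0.4],[0,0,-0.27,0,0,0,0.4],[0,0,-0.33,0,0,0,0.4],[0,0,-0.348,0,0,0,0.5],[0,0,-0.348,0,0,0,0.5],[0,0,-0.348,0,0,0,0.5],[0,0,-0.348,0,0,0,0.5],[0,0,-0.348,0,0,0,0.5],[0,0,-0.348,0,0,0,0.5]]]}}

```text
clock: 33.75
eef_pos: [557.9, -50.2, 43.0]
eef_rot: [3.14, 0.0, 1.688]
wrist_force: [-0.2, 0.2, -0.0]
finger_gap: 47.0
finger_force: 0.0
```

Request:
{"method": "servo_tool", "body": {"motion": [[[0,0,0,0,0,0,1],[0,0,0,0,0,0,1],[0,0,0,0,0,0,1]]], "newtons": 20}}

```text
clock: 34.05
eef_pos: [557.7, -50.2, 42.5]
eef_rot: [3.141, 0.0, 1.688]
wrist_force: [-1.9, 0.5, 4.9]
finger_gap: 40.1
finger_force: 20.0
```

```bash
python3 r.py
```

```text
[557.69 -50.16  42.52] [1.7998e+02 1.0000e-02 9.6700e+01] F [-1.9  0.5  4.9] M [-0.075  0.343 -0.012] j6 -0.272 34.05
```

Request:
{"method": "servo_tool", "body": {"motion": [[[0,0,0,0,0,0,0.5],[0,0,0,0,0,0,0.5],[0,0,0,0,0,0,0.5],[0,0,0,0,0,0,1],[0,0,0,0,0,0,1],[0,0,0,0,0,0,1]]]}}

```text
clock: 34.65
eef_pos: [557.6, -50.1, 42.1]
eef_rot: [-3.142, -0.0, 1.688]
wrist_force: [0.2, 0.0, -0.9]
finger_gap: 40.1
finger_force: 20.0
```

Request:
{"method": "servo_tool", "body": {"motion": [[[0.0002,-0.002,0,0,0,0,1],[0.0005,-0.004,0,0,0,0,1],[0.0007,-0.006,0,0,0,0,1]]]}}

```text
clock: 34.95
eef_pos: [557.8, -52.2, 42.1]
eef_rot: [-3.141, -0.001, 1.688]
wrist_force: [-0.9, 8.9, -0.2]
finger_gap: 40.1
finger_force: 20.0
```

Request:
{"method": "servo_tool", "body": {"motion": [[[0.0002,-0.002,0,0,0,0,1],[0.0005,-0.004,0,0,0,0,1]]]}}

```text
clock: 35.15
eef_pos: [558.0, -54.2, 42.1]
eef_rot: [-3.141, -0.001, 1.688]
wrist_force: [-0.5, 8.2, 0.4]
finger_gap: 40.3
finger_force: 20.0
```

Request:
{"method": "servo_tool", "body": {"motion": [[[0.0002,-0.002,0,0,0,0,1],[0.0005,-0.004,0,0,0,0,1]]]}}

```text
clock: 35.35
eef_pos: [558.3, -56.2, 42.1]
eef_rot: [-3.141, -0.001, 1.688]
wrist_force: [-1.5, 7.9, -0.2]
finger_gap: 40.0
finger_force: 20.0
```

Pull is about 8.2 N, roughly 4.5 N above free, so the foot presses at about 3.7 N. That is a light drag. Now drawing the block slowly out.

Request:
{"method": "servo_tool", "body": {"motion": [[[0.0005,-0.004,0,0,0,0,1],[0.0009,-0.008,0,0,0,0,1],[0.0014,-0.012,0,0,0,0,1],[0.0018,-0.016,0,0,0,0,1],[0.0023,-0.02,0,0,0,0,1],[0.0027,-0.024,0,0,0,0,1],[0.0032,-0.028,0,0,0,0,1],[0.0036,-0.032,0,0,0,0,1],[0.0041,-0.036,0,0,0,0,1]]]}}

```text
clock: 36.25
eef_pos: [560.3, -74.2, 42.1]
eef_rot: [-3.141, -0.001, 1.688]
wrist_force: [-0.3, 8.6, 0.4]
finger_gap: 39.8
finger_force: 20.0
```

Request:
{"method": "servo_tool", "body": {"motion": [[[0.0005,-0.004,0,0,0,0,1],[0.0009,-0.008,0,0,0,0,1],[0.0014,-0.012,0,0,0,0,1],[0.0018,-0.016,0,0,0,0,1],[0.0023,-0.02,0,0,0,0,1],[0.0027,-0.024,0,0,0,0,1],[0.0032,-0.028,0,0,0,0,1],[0.0036,-0.032,0,0,0,0,1],[0.0041,-0.036,0,0,0,0,1]]]}}

```text
clock: 37.15
eef_pos: [562.4, -92.2, 42.1]
eef_rot: [-3.141, -0.001, 1.688]
wrist_force: [-1.6, 8.7, 1.1]
finger_gap: 40.1
finger_force: 20.0
```

Request:
{"method": "servo_tool", "body": {"motion": [[[0.0005,-0.004,0,0,0,0,1],[0.0009,-0.008,0,0,0,0,1],[0.0014,-0.012,0,0,0,0,1],[0.0018,-0.016,0,0,0,0,1],[0.0023,-0.02,0,0,0,0,1],[0.0027,-0.024,0,0,0,0,1],[0.0032,-0.028,0,0,0,0,1],[0.0036,-0.032,0,0,0,0,1],[0.0041,-0.036,0,0,0,0,1]]]}}

```text
clock: 38.05
eef_pos: [564.5, -111.2, 42.1]
eef_rot: [-3.141, -0.0, 1.688]
wrist_force: [-0.6, 2.0, -1.9]
finger_gap: 39.9
finger_force: 20.0
```

Request:
{"method": "servo_tool", "body": {"motion": [[[0.0005,-0.004,0,0,0,0,1],[0.0009,-0.008,0,0,0,0,1],[0.0014,-0.012,0,0,0,0,1],[0.0018,-0.016,0,0,0,0,1],[0.0023,-0.02,0,0,0,0,1],[0.0027,-0.024,0,0,0,0,1],[0.0032,-0.028,0,0,0,0,1],[0.0036,-0.032,0,0,0,0,1],[0.0041,-0.036,0,0,0,0,1]]]}}

```text
clock: 38.95
eef_pos: [566.6, -129.3, 42.1]
eef_rot: [-3.141, 0.0, 1.688]
wrist_force: [0.3, 1.5, -3.5]
finger_gap: 39.7
finger_force: 20.0
```

Request:
{"method": "servo_tool", "body": {"motion": [[[0,0,0,0,0,0,0.4],[0,0,0,0,0,0,0.4],[0,0,0,0,0,0,0.4],[-0.005,0.045,0,0,0,0,0.4],[-0.01,0.089,0,0,0,0,0.4],[-0.01,0.089,0,0,0,0,0.5],[-0.01,0.089,0,0,0,0,0.5],[-0.01,0.089,0,0,0,0,0.5],[-0.01,0.089,0,0,0,0,1],[-0.01,0.089,0,0,0,0,1]]], "newtons": 40}}

```text
clock: 39.95
eef_pos: [561.7, -85.3, 42.2]
eef_rot: [3.142, 0.0, 1.687]
wrist_force: [0.5, -3.0, -0.2]
finger_gap: 39.7
finger_force: 40.0
```

Request:
{"method": "servo_tool", "body": {"motion": [[[0,0,0,0,0,0,1],[0,0,0.01,0,0,0,1],[0,0,0.04,0,0,0,1],[0.008,-0.07,0.04,0,0,0,1],[0.016,-0.14,0.04,0,0,0,1],[0.024,-0.21,0.04,0,0,0,1],[0.032,-0.28,0.04,0,0,0,1],[0.04,-0.35,0.04,0,0,0,1],[0.041,-0.358,0.04,0,0,0,1],[0.041,-0.358,0.02,0,0,0,1]]]}}

```text
clock: 40.95
eef_pos: [582.6, -264.7, 53.5]
eef_rot: [3.14, 0.001, 1.686]
wrist_force: [0.3, 0.1, -6.4]
finger_gap: 39.7
finger_force: 40.0
```

Request:
{"method": "servo_tool", "body": {"motion": [[[0,0,-0.02,0,0,0,1],[0,0,-0.035,0,0,0,1],[0,0,-0.037,0,0,0,1],[0,0,-0.038,0,0,0,1],[0,0,-0.038,0,0,0,1],[0,0,-0.038,0,0,0,1],[0,0,-0.038,0,0,0,1]]]}}

```text
clock: 41.65
eef_pos: [582.2, -263.6, 33.4]
eef_rot: [3.141, 0.0, 1.688]
wrist_force: [0.6, -0.1, -6.5]
finger_gap: 39.6
finger_force: 40.0
```

```bash
python3 r.py
```

```text
[ 582.23 -263.63   33.43] [1.7999e+02 1.0000e-02 9.6700e+01] F [ 0.6 -0.1 -6.5] M [-0.04   0.06   0.001] j6 -0.599 41.65
```

Request:
{"method": "servo_tool", "body": {"motion": [[[0,0,-0.001,0,0,0,1],[0,0,-0.002,0,0,0,1],[0,0,-0.002,0,0,0,1],[0,0,-0.002,0,0,0,1]]]}}

```text
clock: 42.05
eef_pos: [582.2, -263.6, 32.2]
eef_rot: [3.142, 0.0, 1.688]
wrist_force: [-0.0, -1.2, -6.1]
finger_gap: 39.5
finger_force: 40.0
```

Request:
{"method": "servo_tool", "body": {"motion": [[[0,0,-0.001,0,0,0,1],[0,0,-0.001,0,0,0,1],[0,0,-0.001,0,0,0,1]]]}}

```text
clock: 42.35
eef_pos: [582.2, -263.7, 32.2]
eef_rot: [3.141, 0.0, 1.688]
wrist_force: [-3.8, 1.5, 2.4]
finger_gap: 39.8
finger_force: 40.0
```

Touching down. Release, rise, then check the driver and the block numerically.

Request:
{"method": "servo_tool", "body": {"motion": [[[0,0,0,0,0,0,0.4],[0,0,0,0,0,0,0.3],[0,0,0,0,0,0,0.2],[0,0,0.04,0,0,0,0.2],[0,-0.02,0.13,0,0,0,0],[-0.1,-0.05,0.22,0,0,0,0],[-0.18,-0.1,0.3,0,0,0,0],[-0.25,-0.15,0.35,0,0,0,0],[-0.25,-0.15,0.35,0,0,0,0]]]}}

```text
clock: 43.25
eef_pos: [455.6, -340.1, 209.4]
eef_rot: [3.14, 0.003, 1.687]
wrist_force: [0.6, -0.2, -0.5]
finger_gap: 94.2
finger_force: 0.0
```

```bash
python3 r.py
python3 - <<'E'
from h import *
from scipy.optimize import least_squares
for n in('top','scene'):
    c=cam(n);P=pts(c);z=P[...,2];F=c['frame'].astype(int)
    D=np.hypot(P[...,0]-549,P[...,1]-25)
    k=(z>195)&(z<300)&(D<35)
    Q=P[k];print(n,'driver pts',len(Q),'ztop',np.percentile(Q[:,2],97).round(1))
    for lo,hi in((192,225),(230,262)):
        q=P[(z>lo)&(z<hi)&(D<35)]
        if len(q)>20: print(lo,least_squares(lambda p:np.hypot(q[:,0]-p[0],q[:,1]-p[1])-16.5,[552,22],loss='soft_l1').x.round(1))
    m=(abs(z-70)<6)&(P[...,1]<-150)&(P[...,1]>-380)&(abs(P[...,0]-582)<80)&(F.min(-1)>110)
    q=P[m];print('block',len(q),np.median(q[:,2]),cv2.minAreaRect(q[:,:2].astype(np.float32)))
    j=(abs(z-70)<6)&(F.max(-1)<70)&(P[...,0]>690)&(P[...,0]<820)
    for y0 in(28,165,-185):
        w=P[j&(abs(P[...,1]-y0)<45)];print('jar',np.median(w,0).round(0))
E
```

```text
[ 455.62 -340.09  209.41] [1.7988e+02 1.5000e-01 9.6640e+01] F [ 0.6 -0.2 -0.5] M [-0.071  0.034  0.027] j6 -0.821 43.25
top driver pts 179 ztop 275.4
230 [550.8  24.3]
block 688 70.25659175357487 ((584.1681518554688, -264.4953308105469), (39.90485382080078, 149.73753356933594), 6.8240742683410645)
jar [774.  29.  70.]
jar [748. 165.  70.]
jar [ 758. -184.   71.]
scene driver pts 472 ztop 273.5
192 [548.6  26.2]
230 [548.8  25.5]
block 1204 70.73957508499882 ((584.5413818359375, -264.0266418457031), (45.7082405090332, 152.3478546142578), 6.363128662109375)
jar [778.  27.  71.]
jar [752. 162.  71.]
jar [ 762. -187.   71.]
```

```bash
python3 -c "
from cell import manip
print(manip.sign_off())"
```

```text
the job is handed in; nothing more can be done
None
```

The job is handed in: the stop is set to about 4 N of foot pressure (8–9 N pull against about 3.5–4 N free), the block was drawn out through the drag and stands flat on the bench clear of the gate, the driver stands on the screw and the jars are untouched, but I viewed 11 pictures, one over the limit of 10.

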